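# Load the matching gasket and slide the tray into the inspection holder

### The job

Lay the rubber gasket ring that matches the brass ring in size flat in the empty compartment of the aluminium tray. Then slide the loaded tray, its upright grip plate last, into the slotted holder until it is fully home against the end stop, with both rings still lying in their compartments, and leave everything else where it is.

Things in the scene. Friction and masses are not known exactly. Their poses are not given: they have to be found in the camera images.
- tray: Loose flat aluminium tray, 0.33 to 0.55 kg empty, on the table. Origin: underside, centre of its 185 x 118 mm base plate (5 mm thick); +x points to its nose (goes in first). Walls 3 mm thick, tops 11 mm above the underside, enclose two compartments in a row, each 88 x 88 mm; outside them the bare plate edge stands out 12 mm along both long sides. A 60 mm wide tongue behind carries a grip plate.
- tray_nose (a point): middle of the tray's front (nose) edge, at the underside, 92.5 mm ahead of the tray's origin
- tray_grip (a point): grip point in the tray's upright grip plate, on the tray's centre line 127.5 mm behind its origin and 42 mm above the underside. The plate is 10 mm thick along the tray's x, 60 mm wide across it, its top 53 mm above the table; 30 mm clear between it and the nearest wall of the tray.
- tray_empty (a point): centre of the floor (5 mm above the underside) of the tray's empty compartment, the one at the nose, 45.5 mm ahead of the tray's origin
- tray_full (a point): centre of the floor of the other compartment, 45.5 mm behind the tray's origin, in which the brass ring lies
- brass_mid (a point): centre of the brass retaining ring lying loose in the tray: outer diameter 76 mm, hole 50 mm, 10 mm high; z is its axis
- gasket_mid (a point): centre (10 mm above its underside) of the large black rubber gasket ring lying flat on the table, the one that matches the brass ring: outer diameter 76 mm, hole 50 mm (wall 13 mm), 20 mm high, stiff, about 0.08 kg; z is its axis
- gasket_small: small black rubber gasket ring, 52 mm outer diameter, 30 mm hole, 20 mm high, which does not match; origin: centre of its underside
- dock: Fixed bare steel slotted holder. Origin: at table height, middle of the end stop's face; +x is the way the tray slides in, the mouth lies towards -x. No floor: the tray slides on the table between two side rails 124 mm apart (3 mm play each side), 170 mm long, 15 mm high; their lips reach 10 mm inwards, 11 mm above the table, over the tray's plate edges.
- dock_stop (a point): middle of the end stop's face at table height: the tray's nose belongs here. The stop is 28 mm high; behind it stands a camera on a post, 185 mm high
- dock_mouth (a point): middle of the outer end of the mouth, 200 mm before the stop, at table height. Over the last 30 mm the rails flare out here to about 146 mm apart
- nut0: brass thumb nut, 40 mm wide, 34 mm high (bystander); origin: centre of its underside
- nut1: another such brass thumb nut (bystander)
- nut2: another such brass thumb nut (bystander)
- prism: clear quartz three-sided prism standing on end, 65 mm high, about 55 mm wide (bystander); origin: centre of its underside
- mirror: chrome inspection mirror lying on the table, 200 mm long, round head 44 mm wide (bystander); origin: on its underside at the middle of its length, handle along its x
- gasket: the large gasket ring of gasket_mid; origin: centre of its underside
Mind the look-alikes: they are no part of the job. Leave any pink or red look-alike of the gasket alone. Of the things that look like the part that bears brass_mid, the middle-sized one is meant.

How it is judged (in metres and radians):
On the way:
1. the matching gasket lies flat and released in the tray's empty compartment while the tray is still outside the holder (horizontal distance between gasket_mid and tray_empty below 0.013 m and z of gasket_mid in the frame of tray below 0.019 m and angle between the z axis of gasket_mid and the z axis of tray, either way round below 0.1 rad and contact force between the fingers and gasket below 0.1 N and x of tray_nose in the frame of dock below -0.15 m), for 0.2 s.
At the end, for the whole second after the job is handed in: Tray flat between the rails and at rest, nose within 6 mm of the end stop and of the centre line, in line within 0.06 rad; large gasket flat (0.1 rad) on the nose compartment's floor and brass ring on the other's, each within 13 mm of its centre (horizontal distance between gasket_mid and tray_empty below 0.013 m and z of gasket_mid in the frame of tray below 0.019 m and angle between the z axis of gasket_mid and the z axis of tray, either way round below 0.1 rad and horizontal distance between brass_mid and tray_full below 0.013 m and z of brass_mid in the frame of tray below 0.014 m and x of tray_nose in the frame of dock above -0.006 m and y of tray_nose in the frame of dock between -0.006 and 0.006 m and angle between the x axis of tray and the x axis of dock, either way round below 0.06 rad and height (world z) of tray below 0.004 m and angle between tray's own z axis and vertical below 0.04 rad and linear speed of tray below 0.01 m/s and linear speed of gasket below 0.02 m/s); the robot touches nothing.
It fails at once if the small gasket, a thumb nut, the prism or the mirror is moved more than 30 mm (distance of any of gasket_small, nut0, nut1, nut2, prism, mirror from where it was at the start of the episode above 0.03 m).
It also fails if it takes over 54 s, if anything falls off the work surface, if the arm or the gripper's body presses on something with over 40 N, if the wrist force passes 120 N, or if a joint passes its speed limit or range.

### The arm

A 6-joint arm with a two-finger parallel gripper is mounted at the origin on the work surface. World frame = base frame: x ahead of the robot, y to its left, z up, the work surface at z = 0. Lengths are in mm, angles in rad, forces in N, time in s.
With the tool pointing down it reaches from about 300 to 775 mm from the base axis. Payload 14.6 kg.
Tool frame: the origin (TCP) lies between the finger pads; the fingertips stand manip.nose_length ahead of it and the grasp point (between the pads) lies 11 mm behind it (manip.nose_length is the distance from the TCP to the fingertips, in mm); z points along the fingers, y is the line along which they close (so a half turn about z gives the same grasp; the last joint's range is limited). The gripper opens to 94 mm and grips with 3 to 60 N. Pads are 16 mm wide; open, the fingers measure 119 mm over their backs; the gripper's body (75 mm by 177 mm) begins 78 mm behind the grasp point.
Start: joints at [1.081, 0.3, 1.521, -0, 1.321, -0.067], TCP at [225.67, 501.56, 213.446] pointing down, gripper open.
Joint ranges: [-3.03, 3.03], [-0.79, 2.21], [0.23, 2.52], [-1.04, 4.18], [0, 3.07], [-2.55, 2.55]. Speed limits (rad/s): [2.22, 2.22, 2.57, 3.14, 3.14, 3.14].

### API

Orientations are given as [roll, pitch, yaw] about the fixed x, y, z axes, in that order (R = Rz(yaw) Ry(pitch) Rx(roll)).
In Python, from cell import manip, cams, job gives the robot as it stands.
- The arm moves only by the tool jog_arm, never from a script. Its argument "commands" is a list of rows, each an object of numbers: "dx", "dy", "dz": the shift along the tool's x, y, z each as a share of 40 mm, from -1 to 1; "ax", "ay", "az": the turn, a rotation vector about the tool's x, y, z each as a share of 10 degrees, from -1 to 1; "gripper": the closure, from 0 (fully open) to 1 (shut). A call has 1 to 10 rows; each row shifts and turns the commanded pose from where the row before left it, along the tool's axes as they then stand; what a row does not reach is not made up. A row lasts 1/8 s, in which the tool goes at most 62.5 mm and 10.7 degrees, less where a joint would pass 70% of its speed; a pose out of reach is approached as far as the arm can. A call with a number of a shift or a turn outside -1 to 1 is refused whole. A call with a gripper value outside its range is refused whole. The fingers move at their own pace and stop on an object; "squeeze" is the grip in N (left out, the last holds). Time passes only in rows, so rows that do not move let the fingers close. It gives the time, the measured TCP pose, the force, the opening and the grip force at its end, in the units of the state.
- manip.read_state(): the state, without advancing time (a new reading comes with each control period).
- cams.camera(name): name is "side" or "top" or "wrist"; returns a dict with "image" (400x640x3 uint8, red, green, blue), "fx", "fy", "cx", "cy" (pixels), "dist_coeffs" ([k1, k2, p1, p2, k3] as OpenCV has them; the pictures are not rectified), "world_to_cam" (4x4, takes a point from world to camera coordinates). Camera axes: x right, y down, z forward; pixel columns grow to the right and rows downward; lengths in mm; the calibration is good to about 2 mm. A picture is of the moment at which its call begins. There is no depth.
- job.sign_off(): hands the job in; it is judged then, once.
The state is a dict: "clock": time; "joints": joint angles; "qd": joint speeds; "effort": joint torques, N m; "eef_pos": TCP position; "eef_rot": TCP orientation; "wrist_force": force on the tool from outside, world axes, zero at the start; "moment": the same for the moment, N m; "finger_gap": finger opening in mm; "finger_force": force on a finger pad.
Only numpy, scipy, OpenCV 4.12 (cv2) and the standard library are available. Lean on these libraries where they do the work, as an engineer would, in place of code of your own. Each camera call takes 0.05 s, during which the arm holds its last target. There are 200 camera calls.

## Working session

There is one attempt and no reset: what is moved stays moved. The work goes in short steps, Python scripts to look and compute and a tool call to move; the robot and the scene stay as the last step left them, time stands still between calls to the robot, and variables do not carry over. Pictures are saved under pics/ and viewed, at most 10 in all, crops included, and the job is handed in when it is done.

Besides the shell and the picture viewer there is one more tool, called after "Emit:" in YAML: its name, and indented under it one key for each argument. jog_arm: Moves the arm, as the interface text tells. Shift numbers are shares of 40 mm and turn numbers shares of 10 degrees, none past 1 either way. Its arguments: {"type":"object","properties":{"commands":{"type":"array"},"squeeze":{"type":"number"}},"required":["commands"]}

```bash
ls; mkdir -p pics; cat > h.py <<'E'
import numpy as np, cv2
from cell import manip, cams, job
def grab(n):
    c=cams.camera(n); return c
def ray(c,uv,z):
    K=np.array([[c["fx"],0,c["cx"]],[0,c["fy"],c["cy"]],[0,0,1]],float)
    p=cv2.undistortPoints(np.array(uv,float).reshape(-1,1,2),K,np.array(c["dist_coeffs"],float)).reshape(-1,2)
    T=np.array(c["world_to_cam"]);R=T[:3,:3];t=T[:3,3]
    o=-R.T@t; d=np.c_[p,np.ones(len(p))]@R
    return o+d*((z-o[2])/d[:,2])[:,None]
def proj(c,P):
    K=np.array([[c["fx"],0,c["cx"]],[0,c["fy"],c["cy"]],[0,0,1]],float)
    T=np.array(c["world_to_cam"])
    return cv2.projectPoints(np.array(P,float).reshape(-1,1,3),cv2.Rodrigues(T[:3,:3])[0],T[:3,3],K,np.array(c["dist_coeffs"],float))[0].reshape(-1,2)
E
python3 - <<'E'
from h import *
print(manip.nose_length, manip.read_state())
for n in("top","side"):
    c=grab(n); cv2.imwrite(f"pics/{n}0.png",c["image"][:,:,::-1]); T=np.array(c["world_to_cam"]);print(n,c["fx"],-T[:3,:3].T@T[:3,3])
E
```

```text
pics
8.0 {'clock': 0.0, 'joints': array([ 1.08138543e+00,  3.00498545e-01,  1.52155411e+00,  4.97061507e-06,
        1.32068914e+00, -6.65799945e-02]), 'qd': array([ 0.00197946,  0.00064506,  0.00037705, -0.0004933 , -0.00017241,
       -0.00146248]), 'effort': array([-6.93408697e-05, -5.31815815e+01, -3.52742743e+01,  7.08748936e-02,
        2.43919948e-02, -8.90864521e-05]), 'eef_pos': array([225.56739382, 501.35348059, 212.88267599]), 'eef_rot': array([-3.14044638e+00, -8.12573105e-05,  2.71876047e+00]), 'wrist_force': array([ 0.07498957, -0.27032055,  0.65704214]), 'moment': array([ 0.01900583,  0.0217645 , -0.00853312]), 'finger_force': 0.0, 'finger_gap': 94.00997341592002}
top 368.958427910534 [ 390.77310403  -61.59068521 1136.81960308]
side 406.27542510071635 [508.04678671 721.24151992 641.13956063]
```

View pics/top0.png

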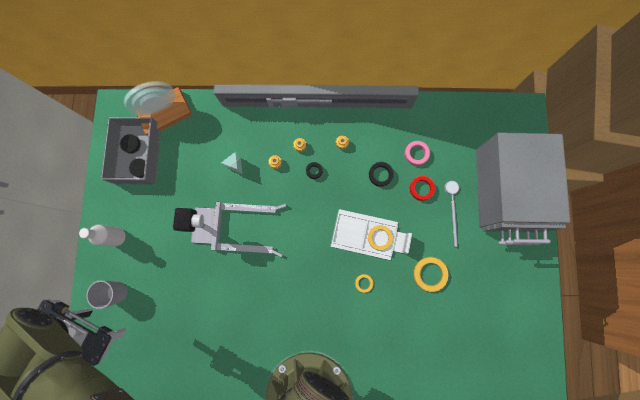

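View pics/side0.png

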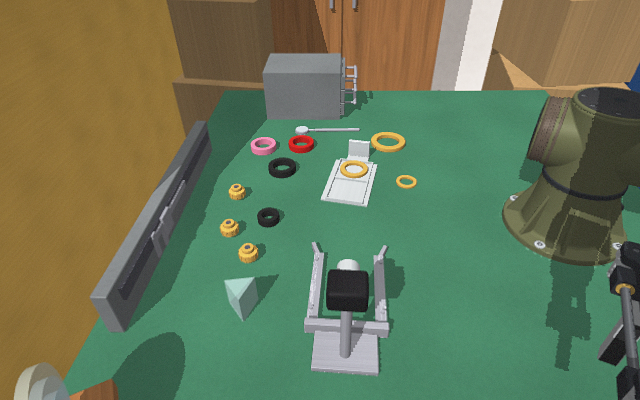

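Top view: the candidates for the gasket are the black large ring (381,174), black small ring (314,171), pink ring (417,153) and red ring (422,188). I choose the black large one at (381,174). For brass, the ring in the tray (381,238) is the middle-sized one; (431,274) and (364,284) are decoys. The tray's nose points left, towards the holder, whose mouth is near (282,230) and stop near (217,226).

```bash
cat >> h.py <<'E'
def fit(c,mask,box,z,minA=40):
    u0,v0,u1,v1=box; m=np.zeros_like(mask); m[v0:v1,u0:u1]=mask[v0:v1,u0:u1]
    cs,_=cv2.findContours(m,cv2.RETR_EXTERNAL,cv2.CHAIN_APPROX_NONE)
    return max(cs,key=cv2.contourArea)[:,0,:]
E
python3 - <<'E'
from h import *
c=grab("top"); im=c["image"]; hsv=cv2.cvtColor(im,cv2.COLOR_RGB2HSV)
blk=((im.max(2)<50)*255).astype(np.uint8)
for nm,b in(("large",(360,155,400,192)),("small",(300,158,328,185))):
    k=fit(c,blk,b,20); e=cv2.minEnclosingCircle(k); P=ray(c,k,12)
    (w,r)=cv2.minEnclosingCircle(P[:,:2].astype(np.float32)); print(nm,e,w,r)
br=cv2.inRange(hsv,(12,110,120),(35,255,255))
for b in((362,222,400,256),(410,255,452,295),(352,272,376,295)):
    k=fit(c,br,b,15);P=ray(c,k,12);print("brass",cv2.minEnclosingCircle(P[:,:2].astype(np.float32)))
wh=cv2.inRange(hsv,(0,0,120),(180,60,255)); wh[:, :320]=0
k=fit(c,cv2.morphologyEx(wh,cv2.MORPH_CLOSE,np.ones((9,9))),(320,200,398,265),5)
P=ray(c,k,5)[:,:2].astype(np.float32); print("tray",cv2.minAreaRect(P), cv2.boxPoints(cv2.minAreaRect(P)))
# tray approx poly and crops
a=cv2.resize(im[130:270,200:440],None,fx=3.2,fy=3.2,interpolation=cv2.INTER_CUBIC)
cv2.imwrite("pics/crop1.png",a[:,:,::-1])
E
```

```text
large ((380.5, 174.2857208251953), 11.725052833557129) (658.5647583007812, -207.93942260742188) 37.38449478149414
small ((313.6617736816406, 170.6764678955078), 7.792340278625488) (666.900390625, 1.2042815685272217) 24.945438385009766
brass ((462.61492919921875, -205.57264709472656), 37.42327117919922)
brass ((356.7812805175781, -356.7126770019531), 51.49631118774414)
brass ((325.8487854003906, -157.162109375), 27.063579559326172)
tray ((470.8141174316406, -165.09059143066406), (202.39552307128906, 119.24473571777344), 78.47467803955078) [[ 392.17453 -252.33524]
 [ 509.0149  -276.16046]
 [ 549.45374  -77.84595]
 [ 432.61334  -54.02072]]
```

View pics/crop1.png

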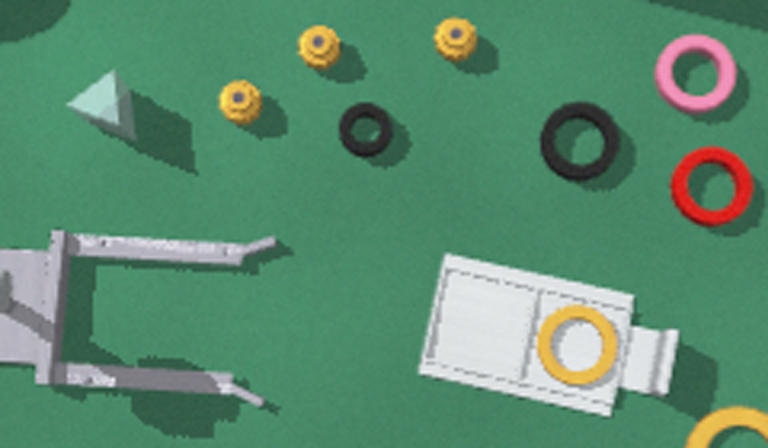

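The crop shows the big black ring at (579,141), clearly larger than the small black one at (365,130) and equal in size to the brass ring in the tray at (577,345). Next I'll look from the wrist over the dock.

```bash
cat >> h.py <<'E'
def plan(x,y,z,yawdeg):
    s=manip.read_state(); p=s["eef_pos"]; y0=np.degrees(s["eef_rot"][2])
    a=np.radians(yawdeg); ux=np.array([np.cos(a),np.sin(a),0]); uy=np.array([np.sin(a),-np.cos(a),0])
    d=np.array([x,y,z])-p; dy=(yawdeg-y0+180)%360-180
    print("pos",p.round(1),"rot",s["eef_rot"].round(3),"| az",round(-dy/10,3),"then dx",round(d@ux/40,3),"dy",round(d@uy/40,3),"dz",round(-d[2]/40,3))
E
python3 -c "
from h import *
plan(440,130,380,123.5)"
```

```text
pos [225.6 501.4 213.1] rot [-3.141 -0.     2.719] | az 3.228 then dx -10.701 dy -0.655 dz -4.173
```

Emit:
jog_arm:
  commands:
    - {"az": 0.8,"dz": -1}
    - {"az": 0.8,"dz": -1}
    - {"az": 0.8,"dz": -1}
    - {"az": 0.83,"dz": -1}
    - {"dx": -1}
    - {"dx": -1}
    - {"dx": -1}
    - {"dx": -1}
    - {"dx": -1}
    - {"dx": -1}

```text
schema error: expected keys dx, dy, dz, ax, ay, az, gripper
```

Emit:
jog_arm:
  commands:
    - {"dx": -1,"dy": -0.65}
    - {"dx": -1}
    - {"dx": -1}
    - {"dx": -1}
    - {"dx": -0.7,"dz": -0.17}
    - {"dx": 0}
    - {"dx": 0}

```text
schema error: expected keys dx, dy, dz, ax, ay, az, gripper
```

```bash
python3 -c "
from h import *
plan(500,-180,380,123.5)
c=grab('wrist'); cv2.imwrite('pics/w1.png',c['image'][:,:,::-1]);T=np.array(c['world_to_cam']);print(-T[:3,:3].T@T[:3,3],T[2])
print(proj(c,[[440,100,0],[500,300,0],[400,300,0]]))"
```

```text
pos [225.6 501.4 213.1] rot [-3.141 -0.     2.719] | az 3.228 then dx -17.992 dy -3.682 dz -4.173
[149.79594335 535.32472605 384.13284918] [ 2.60630501e-01 -1.17465917e-01 -9.58265882e-01  3.91942422e+02]
[[144.90675621 395.05445077]
 [274.4848584  385.52360498]
 [242.70595796 336.51722674]]
```

View pics/w1.png

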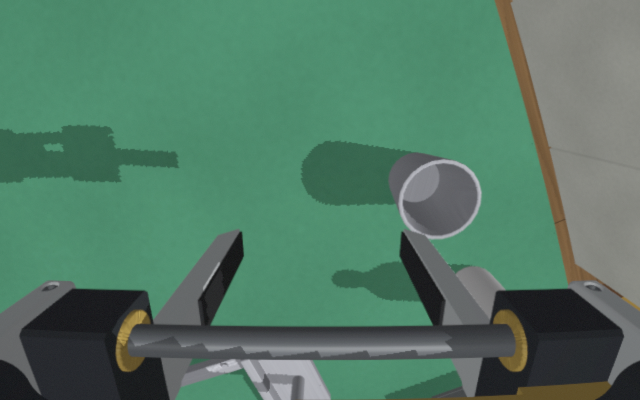

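This shows the region left of the dock only, with the cup at (440,195); the rows need all their keys, so I'll resend them.

Emit:
jog_arm:
  commands:
    - {"dx": 0,"dy": 0,"dz": -1,"ax": 0,"ay": 0,"az": 0.8,"gripper": 0}
    - {"dx": 0,"dy": 0,"dz": -1,"ax": 0,"ay": 0,"az": 0.8,"gripper": 0}
    - {"dx": 0,"dy": 0,"dz": -1,"ax": 0,"ay": 0,"az": 0.8,"gripper": 0}
    - {"dx": 0,"dy": 0,"dz": -1,"ax": 0,"ay": 0,"az": 0.83,"gripper": 0}
    - {"dx": -1,"dy": 0,"dz": 0,"ax": 0,"ay": 0,"az": 0,"gripper": 0}
    - {"dx": -1,"dy": 0,"dz": 0,"ax": 0,"ay": 0,"az": 0,"gripper": 0}
    - {"dx": -1,"dy": 0,"dz": 0,"ax": 0,"ay": 0,"az": 0,"gripper": 0}
    - {"dx": -1,"dy": 0,"dz": 0,"ax": 0,"ay": 0,"az": 0,"gripper": 0}
    - {"dx": -1,"dy": 0,"dz": 0,"ax": 0,"ay": 0,"az": 0,"gripper": 0}
    - {"dx": -1,"dy": 0,"dz": 0,"ax": 0,"ay": 0,"az": 0,"gripper": 0}

```text
clock: 1.45
eef_pos: [358.6, 300.2, 373.4]
eef_rot: [-3.142, 0.0, 2.155]
wrist_force: [-0.3, 1.1, -0.4]
finger_gap: 94.0
finger_force: 0.0
```

Emit:
jog_arm:
  commands:
    - {"dx": -1,"dy": -0.65,"dz": 0,"ax": 0,"ay": 0,"az": 0,"gripper": 0}
    - {"dx": -1,"dy": 0,"dz": 0,"ax": 0,"ay": 0,"az": 0,"gripper": 0}
    - {"dx": -1,"dy": 0,"dz": 0,"ax": 0,"ay": 0,"az": 0,"gripper": 0}
    - {"dx": -1,"dy": 0,"dz": 0,"ax": 0,"ay": 0,"az": 0,"gripper": 0}
    - {"dx": -1,"dy": 0,"dz": 0,"ax": 0,"ay": 0,"az": 0,"gripper": 0}
    - {"dx": -1,"dy": 0,"dz": 0,"ax": 0,"ay": 0,"az": 0,"gripper": 0}
    - {"dx": -1,"dy": 0,"dz": 0,"ax": 0,"ay": 0,"az": 0,"gripper": 0}
    - {"dx": 0,"dy": 0,"dz": 0,"ax": 0,"ay": 0,"az": 0,"gripper": 0}
    - {"dx": 0,"dy": 0,"dz": 0,"ax": 0,"ay": 0,"az": 0,"gripper": 0}

```text
clock: 2.58
eef_pos: [490.6, 53.8, 373.4]
eef_rot: [-3.141, -0.0, 2.155]
wrist_force: [0.6, 0.1, -0.0]
finger_gap: 94.1
finger_force: 0.0
```

```bash
python3 -c "
from h import *
plan(500,-180,380,123.5)
c=grab('wrist'); cv2.imwrite('pics/w2.png',c['image'][:,:,::-1]);T=np.array(c['world_to_cam']);print(-T[:3,:3].T@T[:3,3],T[2])
np.save('w2.npy',c,allow_pickle=True)"
```

```text
pos [490.6  53.8 373.4] rot [-3.141 -0.     2.155] | az -0.003 then dx -5.005 dy -3.029 dz -0.166
[444.75927572 122.87487573 544.49172331] [ 1.58181778e-01 -2.37257832e-01 -9.58481740e-01  4.80685588e+02]
```

View pics/w2.png

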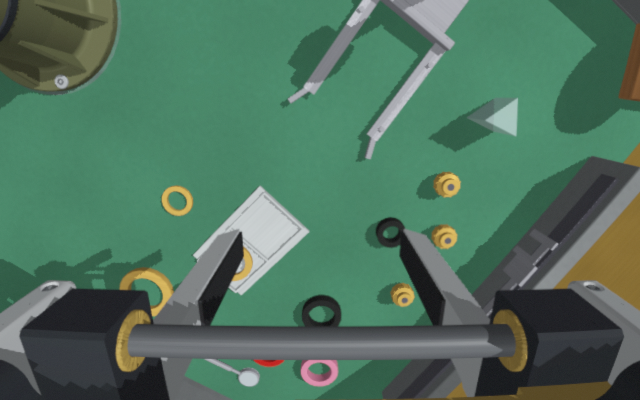

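The wrist view shows the dock (stop near (420,25), mouth between (290,103) and (368,158)), tray (265,240), large gasket (322,313). I'll rectify the dock region and find the rails' edges.

```bash
cat > rect.py <<'E'
from h import *
def rect(c,z,x0,x1,y0,y1,s):
    # rows: x descending, columns: y descending (as in top view)
    X,Y=np.meshgrid(np.arange(x1,x0,-1/s),np.arange(y1,y0,-1/s),indexing="ij")
    p=proj(c,np.c_[X.ravel(),Y.ravel(),np.full(X.size,z)]).astype(np.float32)
    return cv2.remap(c["image"],p[:,0].reshape(X.shape),p[:,1].reshape(X.shape),cv2.INTER_LINEAR)
E
python3 - <<'E'
from rect import *
c=np.load('w2.npy',allow_pickle=True).item(); t=grab("top")
a=np.vstack([rect(q,15,405,580,50,350,1.7) for q in(c,t)]); print(a.shape)
cv2.imwrite("pics/dock.png",a[:,:,::-1])
E
```

```text
(596, 510, 3)
```

View pics/dock.png

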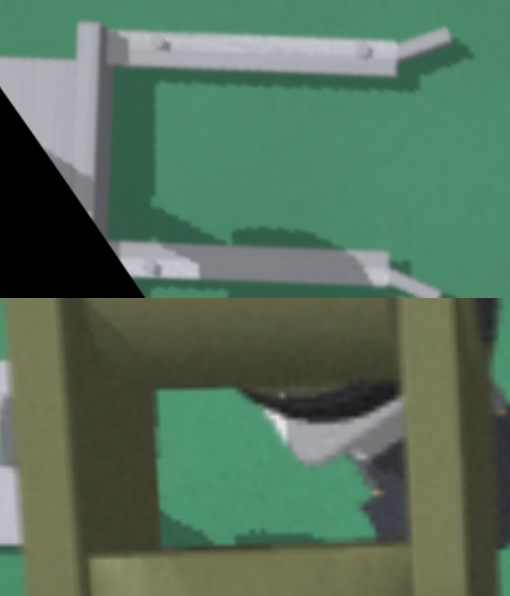

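The lip edges of both rails are clear: rows 66–77 (upper) and 243–253 (lower), 104 mm apart as specified. I'll fit lines here and in the first top picture, and the tray too.

```bash
cat > meas.py <<'E'
from rect import *
def edge(img,cols,r0,r1):
    """row of strongest saturation change per column within r0..r1, then robust line"""
    S=cv2.GaussianBlur(cv2.cvtColor(img,cv2.COLOR_RGB2HSV)[:,:,1].astype(float),(5,5),0)
    G=np.abs(np.diff(S,axis=0)); pts=np.array([[u,r0+np.argmax(G[r0:r1,u])+.5] for u in cols],np.float32)
    vx,vy,x,y=cv2.fitLine(pts,cv2.DIST_HUBER,0,.5,.01).ravel()
    return lambda u:y+(u-x)*vy/vx
E
python3 - <<'E'
from meas import *
c=np.load('w2.npy',allow_pickle=True).item(); t=dict(cams.camera("top")); t["image"]=cv2.imread("pics/top0.png")[:,:,::-1].copy()
s=2
for n,q in(("w2",c),("top0",t)):
    a=rect(q,15,405,580,50,350,s)
    u=edge(a,range(180,440),66,102); l=edge(a,range(280,440),270,312)
    for col in(180,440):
        print(n,"y",350-col/s,"upper x",580-u(col)/s,"lower x",580-l(col)/s,"mid",580-(u(col)+l(col))/2/s)
    a=rect(q,28,405,580,50,350,s); S=cv2.GaussianBlur(cv2.cvtColor(a,cv2.COLOR_RGB2HSV)[:,:,1].astype(float),(5,5),0)
    G=np.abs(np.diff(S,axis=1)); print("stop y",[(580-r/s,350-(80+np.argmax(G[r,80:180])+.5)/s) for r in(110,140,170,200,230)])
# tray in rectified z=5 from top0
a=rect(t,5,370,570,-290,-30,3); print(a.shape); cv2.imwrite("pics/tray.png",a[:,:,::-1])
E
```

```text
w2 y 260.0 upper x 539.92944 lower x 438.27588 mid 489.10266
w2 y 130.0 upper x 534.87805 lower x 432.94696 mid 483.9125
stop y [(525.0, np.float64(280.25)), (510.0, np.float64(280.25)), (495.0, np.float64(281.25)), (480.0, np.float64(281.75)), (465.0, np.float64(282.25))]
top0 y 260.0 upper x 537.0637 lower x 434.8068 mid 485.93527
top0 y 130.0 upper x 531.6645 lower x 430.24457 mid 480.95453
stop y [(525.0, np.float64(279.25)), (510.0, np.float64(280.75)), (495.0, np.float64(280.25)), (480.0, np.float64(281.75)), (465.0, np.float64(281.25))]
(600, 780, 3)
```

View pics/tray.png

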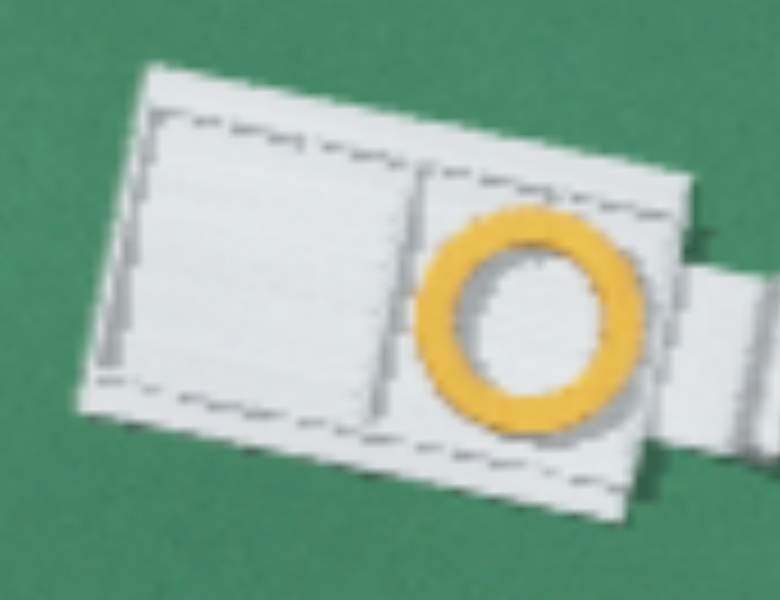

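The rectified tray view gives its plate corners at (148,63), (78,411), (692,175), (623,522). So the tray centre is (472,-158) with heading 78.4°, the empty compartment is at (481.5,-114), and the grip at (447,-283). The brass ring sits near its centre. Next: pick the gasket.

```bash
python3 -c "
from h import *
plan(659,-208,65,123.5)"
```

```text
pos [490.4  54.3 373.7] rot [3.141 0.    2.156] | az 0.004 then dx -7.793 dy -0.105 dz 7.717
```

Emit:
jog_arm:
  commands:
    - {"dx": -0.95,"dy": 0,"dz": 0.9,"ax": 0,"ay": 0,"az": 0,"gripper": 0}
    - {"dx": -0.95,"dy": 0,"dz": 0.9,"ax": 0,"ay": 0,"az": 0,"gripper": 0}
    - {"dx": -0.95,"dy": 0,"dz": 0.9,"ax": 0,"ay": 0,"az": 0,"gripper": 0}
    - {"dx": -0.95,"dy": -0.1,"dz": 0.9,"ax": 0,"ay": 0,"az": 0,"gripper": 0}
    - {"dx": -1,"dy": 0,"dz": 0.9,"ax": 0,"ay": 0,"az": 0,"gripper": 0}
    - {"dx": -1,"dy": 0,"dz": 1,"ax": 0,"ay": 0,"az": 0,"gripper": 0}
    - {"dx": -1,"dy": 0,"dz": 1,"ax": 0,"ay": 0,"az": 0,"gripper": 0}
    - {"dx": -1,"dy": 0,"dz": 1,"ax": 0,"ay": 0,"az": 0,"gripper": 0}
    - {"dx": 0,"dy": 0,"dz": 0.2,"ax": 0,"ay": 0,"az": 0,"gripper": 0}
    - {"dx": 0,"dy": 0,"dz": 0,"ax": 0,"ay": 0,"az": 0,"gripper": 0}

```text
clock: 3.98
eef_pos: [659.5, -207.9, 65.6]
eef_rot: [-3.141, -0.0, 2.156]
wrist_force: [0.4, 0.3, 0.5]
finger_gap: 94.2
finger_force: 0.0
```

```bash
python3 - <<'E'
from h import *
plan(659,-208,15,123.5)
c=grab('wrist'); s=manip.read_state(); p=s["eef_pos"]
cv2.imwrite('pics/w3.png',c['image'][:,:,::-1]); print("gasket px", proj(c,[[659,-208,10]]),"tcp",proj(c,[p]))
E
```

```text
pos [ 659.5 -207.9   65.6] rot [-3.141 -0.     2.156] | az 0.002 then dx 0.005 dy -0.012 dz 1.266
gasket px [[320.34325525 215.19829514]] tcp [[321.69793256 250.20364981]]
```

View pics/w3.png

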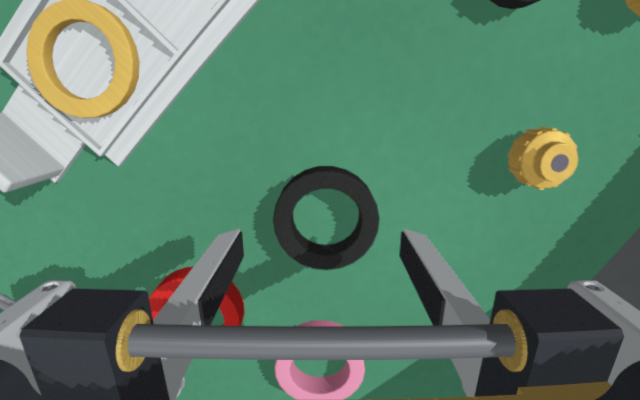

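The crop shows the large gasket at (326,218), about 3 mm right of the finger midline (322). The red ring (200,300) and pink ring (320,365) are clear of the fingers. I'll nudge, go down and grip.

Emit:
jog_arm:
  commands:
    - {"dx": -0.03,"dy": 0.06,"dz": 0.6,"ax": 0,"ay": 0,"az": 0,"gripper": 0}
    - {"dx": 0,"dy": 0,"dz": 0.5,"ax": 0,"ay": 0,"az": 0,"gripper": 0}
    - {"dx": 0,"dy": 0,"dz": 0.16,"ax": 0,"ay": 0,"az": 0,"gripper": 0}
    - {"dx": 0,"dy": 0,"dz": 0,"ax": 0,"ay": 0,"az": 0,"gripper": 0}
    - {"dx": 0,"dy": 0,"dz": 0,"ax": 0,"ay": 0,"az": 0,"gripper": 1}
    - {"dx": 0,"dy": 0,"dz": 0,"ax": 0,"ay": 0,"az": 0,"gripper": 1}
    - {"dx": 0,"dy": 0,"dz": 0,"ax": 0,"ay": 0,"az": 0,"gripper": 1}
    - {"dx": 0,"dy": 0,"dz": 0,"ax": 0,"ay": 0,"az": 0,"gripper": 1}
  squeeze: 12

```text
clock: 5.03
eef_pos: [662.6, -208.8, 15.7]
eef_rot: [3.141, 0.001, 2.155]
wrist_force: [-0.9, 0.6, 5.1]
finger_gap: 76.2
finger_force: 12.0
```

Emit:
jog_arm:
  commands:
    - {"dx": 0,"dy": 0,"dz": 0,"ax": 0,"ay": 0,"az": 0,"gripper": 1}
    - {"dx": 0,"dy": 0,"dz": -0.5,"ax": 0,"ay": 0,"az": 0,"gripper": 1}
    - {"dx": 0,"dy": 0,"dz": -0.8,"ax": 0,"ay": 0,"az": 0,"gripper": 1}
    - {"dx": 0,"dy": 0,"dz": -0.2,"ax": 0,"ay": 0,"az": 0,"gripper": 1}
    - {"dx": 0,"dy": 0,"dz": 0,"ax": 0,"ay": 0,"az": 0,"gripper": 1}

```text
clock: 5.65
eef_pos: [662.2, -208.7, 75.3]
eef_rot: [3.141, 0.0, 2.155]
wrist_force: [0.3, -0.6, -0.3]
finger_gap: 76.0
finger_force: 12.0
```

```bash
python3 - <<'E'
from h import *
plan(481.5,-114,70,123.5)
c=grab('wrist');im=c["image"]; m=((im.max(2)<75)*255).astype(np.uint8)
p=manip.read_state()["eef_pos"]; print("tcp",proj(c,[p]),"expected ring centre",proj(c,[[p[0],p[1],p[2]-5]]))
k=fit(c,m,(245,140,400,325),20); print(cv2.boundingRect(k),cv2.minEnclosingCircle(k))
E
```

```text
pos [ 662.2 -208.7   75.3] rot [3.141 0.    2.155] | az -0.002 then dx 4.467 dy -2.461 dz 0.132
tcp [[320.62545104 247.52529154]] expected ring centre [[320.6265544  243.81884799]]
(245, 179, 155, 128) ((322.94635009765625, 260.35198974609375), 82.37579345703125)
```

The gasket is held (gap 76 mm). The arm found it about 2–3 mm further in x than the top camera said, matching the dock disagreement, so I'll apply that offset at the tray.

Emit:
jog_arm:
  commands:
    - {"dx": 0.9,"dy": -0.5,"dz": 0,"ax": 0,"ay": 0,"az": 0,"gripper": 1}
    - {"dx": 0.9,"dy": -0.5,"dz": 0,"ax": 0,"ay": 0,"az": 0,"gripper": 1}
    - {"dx": 0.9,"dy": -0.5,"dz": 0,"ax": 0,"ay": 0,"az": 0,"gripper": 1}
    - {"dx": 0.9,"dy": -0.5,"dz": 0,"ax": 0,"ay": 0,"az": 0,"gripper": 1}
    - {"dx": 0.83,"dy": -0.41,"dz": 0,"ax": 0,"ay": 0,"az": 0,"gripper": 1}
    - {"dx": 0,"dy": 0,"dz": 0,"ax": 0,"ay": 0,"az": 0,"gripper": 1}
    - {"dx": 0,"dy": 0,"dz": 0,"ax": 0,"ay": 0,"az": 0,"gripper": 1}

```text
clock: 6.58
eef_pos: [484.4, -114.2, 74.7]
eef_rot: [-3.141, -0.0, 2.155]
wrist_force: [0.3, 0.3, -0.1]
finger_gap: 76.4
finger_force: 12.0
```

```bash
python3 - <<'E'
from h import *
plan(484,-114,21,123.5)
c=grab('wrist'); cv2.imwrite('pics/w4.png',c['image'][:,:,::-1]); np.save('w4.npy',c,allow_pickle=True)
ex=np.array([.2003,.9797]);ey=np.array([-.9797,.2003]);C=np.array([472.4+2.5,-158.4])
for nm,a,b in(("nose L",92.5,59),("nose R",92.5,-59),("comp NL in",89.5,44),("comp NR",89.5,-44),("comp BL",1.5,44),("comp BR",1.5,-44)):
    P=C+a*ex+b*ey; print(nm,proj(c,[[*P,5 if "nose" in nm else 11]]).round(0))
p=manip.read_state()["eef_pos"];print("ring",proj(c,[[*p[:2],p[2]+4.5-0]]))
E
```

```text
pos [ 484.4 -114.2   74.7] rot [-3.141 -0.     2.155] | az -0.002 then dx 0.011 dy -0.006 dz 1.344
nose L [[309. 109.]]
nose R [[416. 219.]]
comp NL in [[321. 128.]]
comp NR [[403. 211.]]
comp BL [[239. 211.]]
comp BR [[321. 283.]]
ring [[321.1807917  252.61485696]]
```

View pics/w4.png

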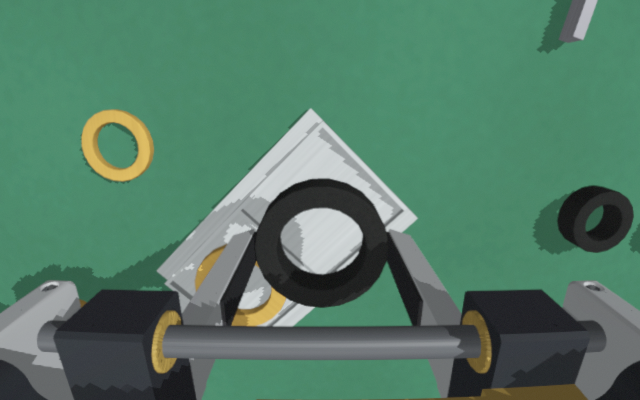

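The tray's nose corners appear at (310,109) and (416,217), right where the shifted estimate predicts. I'll check the held ring's placement against its prediction.

```bash
python3 - <<'E'
from h import *
c=np.load('w4.npy',allow_pickle=True).item(); im=c["image"]
p=manip.read_state()["eef_pos"]; th=np.linspace(0,2*np.pi,180,endpoint=False); a=np.radians(123.5); ux=np.array([np.cos(a),np.sin(a)])
for off in(0,3,6):
  q=p[:2]+off*ux
  r=[]
  for rad,z in((38,4.3),(25,4.3),(38,-15.7),(25,-15.7)):
    P=proj(c,np.c_[q[0]+rad*np.cos(th),q[1]+rad*np.sin(th),np.full(180,p[2]+z)]); r.append((P.min(0).round(),P.max(0).round()))
  print(off,r)
print([ (v,int(im[v,321].max())) for v in range(170,326,4)])
E
```

```text
0 [(array([253., 187.]), array([389., 310.])), (array([277., 210.]), array([366., 291.])), (array([260., 178.]), array([383., 291.])), (array([281., 199.]), array([362., 274.]))]
3 [(array([253., 181.]), array([389., 306.])), (array([276., 205.]), array([366., 287.])), (array([259., 173.]), array([383., 287.])), (array([281., 194.]), array([362., 270.]))]
6 [(array([253., 176.]), array([390., 301.])), (array([276., 200.]), array([366., 282.])), (array([259., 168.]), array([383., 283.])), (array([280., 190.]), array([362., 265.]))]
[(170, 210), (174, 210), (178, 137), (182, 30), (186, 34), (190, 47), (194, 46), (198, 47), (202, 50), (206, 51), (210, 210), (214, 211), (218, 214), (222, 210), (226, 213), (230, 213), (234, 211), (238, 213), (242, 211), (246, 212), (250, 213), (254, 211), (258, 214), (262, 212), (266, 207), (270, 209), (274, 100), (278, 22), (282, 24), (286, 21), (290, 30), (294, 32), (298, 33), (302, 33), (306, 35), (310, 140), (314, 140), (318, 141), (322, 141)]
```

It matches the prediction with no offset or tilt. Lower and release.

Emit:
jog_arm:
  commands:
    - {"dx": 0,"dy": 0,"dz": 0.6,"ax": 0,"ay": 0,"az": 0,"gripper": 1}
    - {"dx": 0,"dy": 0,"dz": 0.5,"ax": 0,"ay": 0,"az": 0,"gripper": 1}
    - {"dx": 0,"dy": 0,"dz": 0.24,"ax": 0,"ay": 0,"az": 0,"gripper": 1}
    - {"dx": 0,"dy": 0,"dz": 0,"ax": 0,"ay": 0,"az": 0,"gripper": 1}
    - {"dx": 0,"dy": 0,"dz": 0,"ax": 0,"ay": 0,"az": 0,"gripper": 1}

```text
clock: 7.25
eef_pos: [484.5, -114.2, 21.9]
eef_rot: [3.141, 0.0, 2.155]
wrist_force: [0.8, -0.6, -1.6]
finger_gap: 76.2
finger_force: 12.0
```

Emit:
jog_arm:
  commands:
    - {"dx": 0,"dy": 0,"dz": 0,"ax": 0,"ay": 0,"az": 0,"gripper": 0}
    - {"dx": 0,"dy": 0,"dz": 0,"ax": 0,"ay": 0,"az": 0,"gripper": 0}
    - {"dx": 0,"dy": 0,"dz": 0,"ax": 0,"ay": 0,"az": 0,"gripper": 0}
    - {"dx": 0,"dy": 0,"dz": 0,"ax": 0,"ay": 0,"az": 0,"gripper": 0}
    - {"dx": 0,"dy": 0,"dz": -0.5,"ax": 0,"ay": 0,"az": 0,"gripper": 0}
    - {"dx": 0,"dy": 0,"dz": -1,"ax": 0,"ay": 0,"az": 0,"gripper": 0}
    - {"dx": 0,"dy": 0,"dz": -1,"ax": 0,"ay": 0,"az": 0,"gripper": 0}
    - {"dx": 0,"dy": 0,"dz": 0,"ax": 0,"ay": 0,"az": 0,"gripper": 0}
    - {"dx": 0,"dy": 0,"dz": 0,"ax": 0,"ay": 0,"az": 0,"gripper": 0}

```text
clock: 8.38
eef_pos: [483.7, -113.9, 120.7]
eef_rot: [-3.141, -0.001, 2.155]
wrist_force: [0.0, 0.0, -1.2]
finger_gap: 94.1
finger_force: 0.0
```

```bash
python3 - <<'E'
from h import *
c=grab('wrist'); im=c["image"]; m=((im.max(2)<75)*255).astype(np.uint8)
k=fit(c,m,(250,100,395,325),20); print(cv2.boundingRect(k))
e=cv2.minEnclosingCircle(k); P=ray(c,k,20)[:,:2].astype(np.float32); print(e, cv2.minEnclosingCircle(P))
plan(450,-283.5,110,168.4)
E
```

```text
(279, 153, 86, 86)
((321.423828125, 195.9513397216797), 43.64676284790039) ((483.8017883300781, -113.5004653930664), 38.9953727722168)
pos [ 483.6 -113.9  120.4] rot [-3.141e+00 -1.000e-03  2.155e+00] | az -4.493 then dx -0.031 dy -4.323 dz 0.259
```

The gasket lies at (483.8,-113.5), within 1 mm of the compartment centre. Now the grip plate.

Emit:
jog_arm:
  commands:
    - {"dx": 0,"dy": 0,"dz": 0,"ax": 0,"ay": 0,"az": -0.9,"gripper": 0.5}
    - {"dx": 0,"dy": 0,"dz": 0,"ax": 0,"ay": 0,"az": -0.9,"gripper": 0.5}
    - {"dx": 0,"dy": 0,"dz": 0,"ax": 0,"ay": 0,"az": -0.9,"gripper": 0.5}
    - {"dx": 0,"dy": 0,"dz": 0,"ax": 0,"ay": 0,"az": -0.9,"gripper": 0.5}
    - {"dx": 0,"dy": 0,"dz": 0,"ax": 0,"ay": 0,"az": -0.89,"gripper": 0.5}
    - {"dx": 0,"dy": -1,"dz": 0,"ax": 0,"ay": 0,"az": 0,"gripper": 0.5}
    - {"dx": 0,"dy": -1,"dz": 0,"ax": 0,"ay": 0,"az": 0,"gripper": 0.5}
    - {"dx": 0,"dy": -1,"dz": 0,"ax": 0,"ay": 0,"az": 0,"gripper": 0.5}
    - {"dx": 0,"dy": -1,"dz": 0,"ax": 0,"ay": 0,"az": 0,"gripper": 0.5}
    - {"dx": -0.03,"dy": -0.32,"dz": 0.26,"ax": 0,"ay": 0,"az": 0,"gripper": 0.5}

```text
clock: 9.68
eef_pos: [449.8, -285.0, 110.0]
eef_rot: [3.141, -0.001, 2.937]
wrist_force: [-0.7, 0.4, -0.7]
finger_gap: 46.9
finger_force: 0.0
```

Emit:
jog_arm:
  commands:
    - {"dx": 0,"dy": 0,"dz": 0,"ax": 0,"ay": 0,"az": 0,"gripper": 0.5}
    - {"dx": 0,"dy": 0,"dz": 0,"ax": 0,"ay": 0,"az": 0,"gripper": 0.5}

```text
clock: 9.93
eef_pos: [450.6, -282.4, 110.6]
eef_rot: [3.141, -0.001, 2.94]
wrist_force: [-0.2, 0.1, -0.2]
finger_gap: 46.9
finger_force: 0.0
```

```bash
python3 - <<'E'
from h import *
plan(449.4,-283.3,31,168.4)
c=grab('wrist'); im=c["image"]; cv2.imwrite('pics/w5.png',im[:,:,::-1])
ex=np.array([.2003,.9797]);ey=np.array([-.9797,.2003]);C=np.array([474.9,-158.4])
print(proj(c,[[*(C-(127.5+s*5)*ex+b*30*ey),53] for s in(1,-1) for b in(1,-1)]).round(0))
E
```

```text
pos [ 450.6 -282.4  110.6] rot [ 3.141e+00 -1.000e-03  2.940e+00] | az 0.003 then dx 0.025 dy -0.029 dz 1.991
[[313. 174.]
 [313. 250.]
 [327. 174.]
 [326. 250.]]
```

View pics/w5.png

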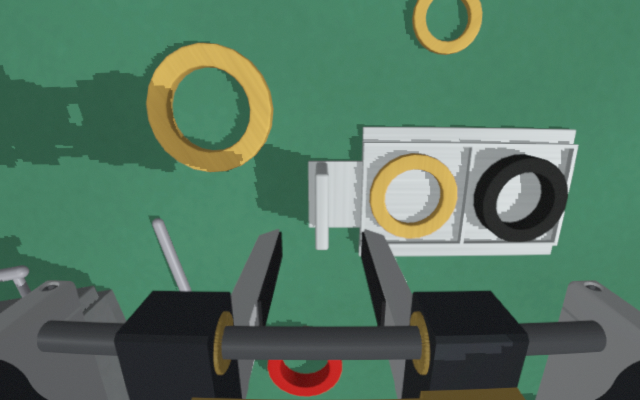

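Wrist view: both rings lie in their compartments (brass (414,195), gasket (520,198)). The grip plate is at about (321,210), between the fingers at 281 and 362, as predicted. Descend and grip.

Emit:
jog_arm:
  commands:
    - {"dx": 0.02,"dy": -0.03,"dz": 0.7,"ax": 0,"ay": 0,"az": 0,"gripper": 0.5}
    - {"dx": 0,"dy": 0,"dz": 0.8,"ax": 0,"ay": 0,"az": 0,"gripper": 0.5}
    - {"dx": 0,"dy": 0,"dz": 0.45,"ax": 0,"ay": 0,"az": 0,"gripper": 0.5}
    - {"dx": 0,"dy": 0,"dz": 0,"ax": 0,"ay": 0,"az": 0,"gripper": 0.5}
    - {"dx": 0,"dy": 0,"dz": 0,"ax": 0,"ay": 0,"az": 0,"gripper": 1}
    - {"dx": 0,"dy": 0,"dz": 0,"ax": 0,"ay": 0,"az": 0,"gripper": 1}
    - {"dx": 0,"dy": 0,"dz": 0,"ax": 0,"ay": 0,"az": 0,"gripper": 1}
    - {"dx": 0,"dy": 0,"dz": 0,"ax": 0,"ay": 0,"az": 0,"gripper": 1}
    - {"dx": 0,"dy": 0,"dz": 0,"ax": 0,"ay": 0,"az": 0,"gripper": 1}
    - {"dx": 0,"dy": 0,"dz": 0,"ax": 0,"ay": 0,"az": 0,"gripper": 1}
  squeeze: 30

```text
clock: 11.22
eef_pos: [449.7, -284.0, 33.4]
eef_rot: [3.141, 0.0, 2.939]
wrist_force: [0.7, 5.7, 4.8]
finger_gap: 10.0
finger_force: 30.0
```

Emit:
jog_arm:
  commands:
    - {"dx": 0,"dy": 0,"dz": 0,"ax": 0,"ay": 0,"az": 0,"gripper": 1}
    - {"dx": 0,"dy": 0.1,"dz": 0,"ax": 0,"ay": 0,"az": -0.1,"gripper": 1}
    - {"dx": 0,"dy": 0.2,"dz": 0,"ax": 0,"ay": 0,"az": -0.2,"gripper": 1}
    - {"dx": 0,"dy": 0.3,"dz": 0,"ax": 0,"ay": 0,"az": -0.2,"gripper": 1}
    - {"dx": 0,"dy": 0.3,"dz": 0,"ax": 0,"ay": 0,"az": -0.2,"gripper": 1}
    - {"dx": 0,"dy": 0.3,"dz": 0,"ax": 0,"ay": 0,"az": -0.14,"gripper": 1}
    - {"dx": 0,"dy": 0.3,"dz": 0,"ax": 0,"ay": 0,"az": -0.1,"gripper": 1}
    - {"dx": 0,"dy": 0.2,"dz": 0,"ax": 0,"ay": 0,"az": 0,"gripper": 1}
    - {"dx": 0,"dy": 0,"dz": 0,"ax": 0,"ay": 0,"az": 0,"gripper": 1}
    - {"dx": 0,"dy": 0,"dz": 0,"ax": 0,"ay": 0,"az": 0,"gripper": 1}
  squeeze: 55

```text
clock: 12.48
eef_pos: [457.1, -216.6, 33.5]
eef_rot: [3.141, 0.001, 3.103]
wrist_force: [1.5, 7.0, 6.7]
finger_gap: 9.7
finger_force: 55.0
```

```bash
python3 - <<'E'
from h import *
plan(473.2,-141.1,33.4,177.76)
print(manip.read_state()["wrist_force"])
E
```

```text
pos [ 457.1 -216.6   33.5] rot [3.141e+00 1.000e-03 3.103e+00] | az 0.003 then dx -0.327 dy 1.902 dz 0.001
[1.47386111 7.02031599 6.66893399]
```

Emit:
jog_arm:
  commands:
    - {"dx": -0.05,"dy": 0.2,"dz": 0,"ax": 0,"ay": 0,"az": 0,"gripper": 1}
    - {"dx": -0.07,"dy": 0.35,"dz": 0,"ax": 0,"ay": 0,"az": 0,"gripper": 1}
    - {"dx": -0.07,"dy": 0.35,"dz": 0,"ax": 0,"ay": 0,"az": 0,"gripper": 1}
    - {"dx": -0.07,"dy": 0.35,"dz": 0,"ax": 0,"ay": 0,"az": 0,"gripper": 1}
    - {"dx": -0.07,"dy": 0.35,"dz": 0,"ax": 0,"ay": 0,"az": 0,"gripper": 1}
    - {"dx": 0,"dy": 0.25,"dz": 0,"ax": 0,"ay": 0,"az": 0,"gripper": 1}
    - {"dx": 0,"dy": 0,"dz": 0,"ax": 0,"ay": 0,"az": 0,"gripper": 1}
    - {"dx": 0,"dy": 0,"dz": 0,"ax": 0,"ay": 0,"az": 0,"gripper": 1}

```text
clock: 13.48
eef_pos: [473.3, -143.2, 33.4]
eef_rot: [3.141, 0.001, 3.103]
wrist_force: [1.1, 4.9, 5.9]
finger_gap: 9.7
finger_force: 55.0
```

```bash
cat > look.py <<'E'
from meas import *
p=manip.read_state()["eef_pos"]; a=manip.read_state()["eef_rot"][2]-np.pi/2; ex=np.array([np.cos(a),np.sin(a)]); C=p[:2]+127.5*ex; s=2
print("tcp",p.round(1),"tool y deg",round(np.degrees(a),2),"nose by arm",(p[:2]+220*ex).round(1),"dock line x there",round(483.8+.0392*((p+[0,220*ex[1],0])[1]-130),1))
for n,off in(("top",2.7),("wrist",0)):
    c=grab(n); x0,x1=C[0]-90-off,C[0]+90-off; y0,y1=C[1]-120,C[1]+120
    im=rect(c,5,x0,x1,y0,y1,s)
    S=cv2.GaussianBlur(cv2.cvtColor(im,cv2.COLOR_RGB2HSV)[:,:,1].astype(float),(5,5),0)
    for y in np.linspace(C[1]-70,C[1]+80,6):
        r=S[:,int((y1-y)*s)]; g=np.abs(np.diff(r)); u=20+np.argmax(g[20:100]); l=260+np.argmax(g[260:340])
        print(n,"y",round(y),"upper x",x1-u/s+off,"lower",x1-l/s+off,"width",(l-u)/s,"mid",round(x1-(u+l)/2/s+off,1),"arm mid",round(p[0]+(y-p[1])*ex[0]/ex[1],1),"g",int(g[u]),int(g[l]))
    h=cv2.cvtColor(c["image"],cv2.COLOR_RGB2HSV)
    for nm,m,pt,z in(("brass",cv2.inRange(h,(12,110,100),(35,255,255)),p[:2]+82*ex,15),("gasket",((c["image"].max(2)<60)*255).astype(np.uint8),p[:2]+173*ex,25)):
        u,v=proj(c,[[pt[0]-off,pt[1],z]])[0].astype(int); w=16 if n=="top" else 75
        m=m.copy(); k=np.zeros_like(m); k[max(0,v-w):v+w,max(0,u-w):u+w]=m[max(0,v-w):v+w,max(0,u-w):u+w]
        ct,_=cv2.findContours(k,cv2.RETR_EXTERNAL,cv2.CHAIN_APPROX_NONE)
        if ct:
            W=ray(c,max(ct,key=cv2.contourArea)[:,0],z)[:,:2].astype(np.float32); q,rr=cv2.minEnclosingCircle(W); d=np.array(q)+[off,0]-pt
            print(n,nm,"offset along",round(d@ex,1),"across",round(d@[-ex[1],ex[0]],1),"r",round(rr,1))
E
python3 look.py
```

```text
tcp [ 473.3 -143.2   33.4] tool y deg 87.79 nose by arm [481.8  76.7] dock line x there 481.7
top y -86 upper x 534.7386098367353 lower 438.2386098367353 width 96.5 mid 486.5 arm mid 475.5 g 13 10
top y -56 upper x 537.2386098367353 lower 438.2386098367353 width 99.0 mid 487.7 arm mid 476.7 g 17 14
top y -26 upper x 539.7386098367353 lower 417.7386098367353 width 122.0 mid 478.7 arm mid 477.9 g 10 10
top y 4 upper x 539.2386098367353 lower 418.2386098367353 width 121.0 mid 478.7 arm mid 479.0 g 20 14
top y 34 upper x 541.7386098367353 lower 420.2386098367353 width 121.5 mid 481.0 arm mid 480.2 g 12 15
top y 64 upper x 541.2386098367353 lower 420.2386098367353 width 121.0 mid 480.7 arm mid 481.3 g 21 13
top brass offset along 4.2 across 2.7 r 35.4
top gasket offset along -2.1 across 1.9 r 36.2
wrist y -86 upper x 523.2386098367353 lower 415.23860983673535 width 108.0 mid 469.2 arm mid 475.5 g 7 31
wrist y -56 upper x 519.2386098367353 lower 416.73860983673535 width 102.5 mid 468.0 arm mid 476.7 g 35 30
wrist y -26 upper x 537.2386098367353 lower 417.73860983673535 width 119.5 mid 477.5 arm mid 477.9 g 23 34
wrist y 4 upper x 538.2386098367353 lower 418.73860983673535 width 119.5 mid 478.5 arm mid 479.0 g 24 30
wrist y 34 upper x 556.7386098367353 lower 420.23860983673535 width 136.5 mid 488.5 arm mid 480.2 g 2 31
wrist y 64 upper x 522.2386098367353 lower 421.23860983673535 width 101.0 mid 471.7 arm mid 481.3 g 2 19
wrist brass offset along -4.4 across 2.4 r 38.4
wrist gasket offset along -8.2 across 4.1 r 43.9
```

Tray centre line, arm and dock line agree within 1 mm. Slide in.

Emit:
jog_arm:
  commands:
    - {"dx": 0,"dy": 0.15,"dz": 0,"ax": 0,"ay": 0,"az": 0,"gripper": 1}
    - {"dx": 0,"dy": 0.25,"dz": 0,"ax": 0,"ay": 0,"az": 0,"gripper": 1}
    - {"dx": 0,"dy": 0.25,"dz": 0,"ax": 0,"ay": 0,"az": 0,"gripper": 1}
    - {"dx": 0,"dy": 0.25,"dz": 0,"ax": 0,"ay": 0,"az": 0,"gripper": 1}
    - {"dx": 0,"dy": 0.25,"dz": 0,"ax": 0,"ay": 0,"az": 0,"gripper": 1}
    - {"dx": 0,"dy": 0.25,"dz": 0,"ax": 0,"ay": 0,"az": 0,"gripper": 1}
    - {"dx": 0,"dy": 0.2,"dz": 0,"ax": 0,"ay": 0,"az": 0,"gripper": 1}
    - {"dx": 0,"dy": 0,"dz": 0,"ax": 0,"ay": 0,"az": 0,"gripper": 1}

```text
clock: 14.58
eef_pos: [475.7, -79.6, 33.4]
eef_rot: [-3.141, 0.001, 3.103]
wrist_force: [0.4, 1.3, 6.5]
finger_gap: 9.7
finger_force: 55.0
```

Emit:
jog_arm:
  commands:
    - {"dx": 0,"dy": 0.2,"dz": 0,"ax": 0,"ay": 0,"az": 0,"gripper": 1}
    - {"dx": 0,"dy": 0.25,"dz": 0,"ax": 0,"ay": 0,"az": 0,"gripper": 1}
    - {"dx": 0,"dy": 0.25,"dz": 0,"ax": 0,"ay": 0,"az": 0,"gripper": 1}
    - {"dx": 0,"dy": 0.25,"dz": 0,"ax": 0,"ay": 0,"az": 0,"gripper": 1}
    - {"dx": 0,"dy": 0.25,"dz": 0,"ax": 0,"ay": 0,"az": 0,"gripper": 1}
    - {"dx": 0,"dy": 0.25,"dz": 0,"ax": 0,"ay": 0,"az": 0,"gripper": 1}
    - {"dx": 0,"dy": 0.2,"dz": 0,"ax": 0,"ay": 0,"az": 0,"gripper": 1}
    - {"dx": 0,"dy": 0,"dz": 0,"ax": 0,"ay": 0,"az": 0,"gripper": 1}

```text
clock: 15.58
eef_pos: [478.3, -13.6, 33.4]
eef_rot: [-3.141, 0.001, 3.103]
wrist_force: [0.2, 0.5, 6.6]
finger_gap: 9.6
finger_force: 55.0
```

Running freely. Remaining about 82 mm; continue 66 mm, then creep.

Emit:
jog_arm:
  commands:
    - {"dx": 0,"dy": 0.2,"dz": 0,"ax": 0,"ay": 0,"az": 0,"gripper": 1}
    - {"dx": 0,"dy": 0.25,"dz": 0,"ax": 0,"ay": 0,"az": 0,"gripper": 1}
    - {"dx": 0,"dy": 0.25,"dz": 0,"ax": 0,"ay": 0,"az": 0,"gripper": 1}
    - {"dx": 0,"dy": 0.25,"dz": 0,"ax": 0,"ay": 0,"az": 0,"gripper": 1}
    - {"dx": 0,"dy": 0.25,"dz": 0,"ax": 0,"ay": 0,"az": 0,"gripper": 1}
    - {"dx": 0,"dy": 0.25,"dz": 0,"ax": 0,"ay": 0,"az": 0,"gripper": 1}
    - {"dx": 0,"dy": 0.15,"dz": 0,"ax": 0,"ay": 0,"az": 0,"gripper": 1}
    - {"dx": 0,"dy": 0,"dz": 0,"ax": 0,"ay": 0,"az": 0,"gripper": 1}

```text
clock: 16.58
eef_pos: [480.8, 50.1, 33.4]
eef_rot: [-3.141, 0.001, 3.103]
wrist_force: [-0.4, -1.4, 6.5]
finger_gap: 9.6
finger_force: 55.0
```

Emit:
jog_arm:
  commands:
    - {"dx": 0,"dy": 0.05,"dz": 0,"ax": 0,"ay": 0,"az": 0,"gripper": 1}
    - {"dx": 0,"dy": 0.05,"dz": 0,"ax": 0,"ay": 0,"az": 0,"gripper": 1}
    - {"dx": 0,"dy": 0.05,"dz": 0,"ax": 0,"ay": 0,"az": 0,"gripper": 1}
    - {"dx": 0,"dy": 0.05,"dz": 0,"ax": 0,"ay": 0,"az": 0,"gripper": 1}
    - {"dx": 0,"dy": 0,"dz": 0,"ax": 0,"ay": 0,"az": 0,"gripper": 1}

```text
clock: 17.2
eef_pos: [481.1, 57.4, 33.4]
eef_rot: [-3.14, 0.001, 3.103]
wrist_force: [-0.7, -7.8, 7.5]
finger_gap: 9.9
finger_force: 55.0
```

Emit:
jog_arm:
  commands:
    - {"dx": 0,"dy": 0.05,"dz": 0,"ax": 0,"ay": 0,"az": 0,"gripper": 1}
    - {"dx": 0,"dy": 0.05,"dz": 0,"ax": 0,"ay": 0,"az": 0,"gripper": 1}
    - {"dx": 0,"dy": 0,"dz": 0,"ax": 0,"ay": 0,"az": 0,"gripper": 1}

```text
clock: 17.58
eef_pos: [481.2, 61.4, 33.4]
eef_rot: [-3.14, 0.001, 3.103]
wrist_force: [-0.1, -7.7, 6.8]
finger_gap: 9.9
finger_force: 55.0
```

Emit:
jog_arm:
  commands:
    - {"dx": 0,"dy": 0.05,"dz": 0,"ax": 0,"ay": 0,"az": 0,"gripper": 1}
    - {"dx": 0,"dy": 0.05,"dz": 0,"ax": 0,"ay": 0,"az": 0,"gripper": 1}
    - {"dx": 0,"dy": 0,"dz": 0,"ax": 0,"ay": 0,"az": 0,"gripper": 1}

```text
clock: 17.95
eef_pos: [481.4, 65.4, 33.4]
eef_rot: [-3.14, 0.001, 3.103]
wrist_force: [0.5, -9.5, 7.3]
finger_gap: 9.9
finger_force: 55.0
```

Sliding friction only so far; keep creeping to the stop.

Emit:
jog_arm:
  commands:
    - {"dx": 0,"dy": 0.04,"dz": 0,"ax": 0,"ay": 0,"az": 0,"gripper": 1}
    - {"dx": 0,"dy": 0.04,"dz": 0,"ax": 0,"ay": 0,"az": 0,"gripper": 1}
    - {"dx": 0,"dy": 0,"dz": 0,"ax": 0,"ay": 0,"az": 0,"gripper": 1}

```text
clock: 18.32
eef_pos: [481.5, 68.5, 33.4]
eef_rot: [-3.14, 0.001, 3.103]
wrist_force: [-0.1, -8.5, 6.6]
finger_gap: 9.7
finger_force: 55.0
```

Emit:
jog_arm:
  commands:
    - {"dx": 0,"dy": 0.03,"dz": 0,"ax": 0,"ay": 0,"az": 0,"gripper": 1}
    - {"dx": 0,"dy": 0,"dz": 0,"ax": 0,"ay": 0,"az": 0,"gripper": 1}

```text
clock: 18.58
eef_pos: [481.5, 69.7, 33.4]
eef_rot: [-3.14, 0.001, 3.103]
wrist_force: [0.5, -9.9, 7.7]
finger_gap: 9.9
finger_force: 55.0
```

Emit:
jog_arm:
  commands:
    - {"dx": 0,"dy": 0.03,"dz": 0,"ax": 0,"ay": 0,"az": 0,"gripper": 1}
    - {"dx": 0,"dy": 0.03,"dz": 0,"ax": 0,"ay": 0,"az": 0,"gripper": 1}
    - {"dx": 0,"dy": 0,"dz": 0,"ax": 0,"ay": 0,"az": 0,"gripper": 1}

```text
clock: 18.95
eef_pos: [481.5, 70.1, 33.4]
eef_rot: [-3.137, 0.0, 3.103]
wrist_force: [-2.4, -30.4, 9.6]
finger_gap: 9.6
finger_force: 55.0
```

Emit:
jog_arm:
  commands:
    - {"dx": 0,"dy": 0.03,"dz": 0,"ax": 0,"ay": 0,"az": 0,"gripper": 1}
    - {"dx": 0,"dy": 0,"dz": 0,"ax": 0,"ay": 0,"az": 0,"gripper": 1}

```text
clock: 19.2
eef_pos: [481.5, 70.1, 33.4]
eef_rot: [-3.135, -0.0, 3.103]
wrist_force: [-2.2, -41.8, 12.0]
finger_gap: 9.6
finger_force: 55.1
```

Firm contact at y = 70.1, as expected for the stop. Relieve the force, open, retreat upward.

Emit:
jog_arm:
  commands:
    - {"dx": 0,"dy": -0.06,"dz": 0,"ax": 0,"ay": 0,"az": 0,"gripper": 1}
    - {"dx": 0,"dy": 0,"dz": 0,"ax": 0,"ay": 0,"az": 0,"gripper": 1}
    - {"dx": 0,"dy": 0,"dz": 0,"ax": 0,"ay": 0,"az": 0,"gripper": 0.5}
    - {"dx": 0,"dy": 0,"dz": 0,"ax": 0,"ay": 0,"az": 0,"gripper": 0.5}
    - {"dx": 0,"dy": 0,"dz": 0,"ax": 0,"ay": 0,"az": 0,"gripper": 0.5}
    - {"dx": 0,"dy": 0,"dz": -0.5,"ax": 0,"ay": 0,"az": 0,"gripper": 0.5}
    - {"dx": 0,"dy": 0,"dz": -1,"ax": 0,"ay": 0,"az": 0,"gripper": 0.5}
    - {"dx": 0,"dy": 0,"dz": -1,"ax": 0,"ay": 0,"az": 0,"gripper": 0.5}
    - {"dx": 0,"dy": 0,"dz": -1,"ax": 0,"ay": 0,"az": 0,"gripper": 0.5}
    - {"dx": 0,"dy": 0,"dz": -1,"ax": 0,"ay": 0,"az": 0,"gripper": 0.5}

```text
clock: 20.45
eef_pos: [481.0, 72.0, 214.4]
eef_rot: [3.141, -0.0, 3.103]
wrist_force: [0.3, 0.9, 0.7]
finger_gap: 47.0
finger_force: 0.0
```

Emit:
jog_arm:
  commands:
    - {"dx": 0,"dy": -1,"dz": -1,"ax": 0,"ay": 0,"az": 0,"gripper": 0.5}
    - {"dx": 0,"dy": -1,"dz": -1,"ax": 0,"ay": 0,"az": 0,"gripper": 0.5}
    - {"dx": 0,"dy": -1,"dz": 0,"ax": 0,"ay": 0,"az": 0,"gripper": 0.5}
    - {"dx": 0,"dy": -1,"dz": 0,"ax": 0,"ay": 0,"az": 0,"gripper": 0.5}
    - {"dx": 0,"dy": -1,"dz": 0,"ax": 0,"ay": 0,"az": 0,"gripper": 0.5}
    - {"dx": 0,"dy": -1,"dz": 0,"ax": 0,"ay": 0,"az": 0,"gripper": 0.5}
    - {"dx": 0,"dy": 0,"dz": 0,"ax": 0,"ay": 0,"az": 0,"gripper": 0.5}
    - {"dx": 0,"dy": 0,"dz": 0,"ax": 0,"ay": 0,"az": 0,"gripper": 0.5}

```text
clock: 21.45
eef_pos: [471.9, -167.4, 292.9]
eef_rot: [3.141, -0.0, 3.103]
wrist_force: [-0.2, 0.6, 0.1]
finger_gap: 47.0
finger_force: 0.0
```

```bash
python3 - <<'E'
from h import *
ex=np.array([.0391,.9992]); G=np.array([481.5,70.1]); 
for n in("top","side"):
    c=grab(n); h=cv2.cvtColor(c["image"],cv2.COLOR_RGB2HSV); off=np.array([2.7,0]) if n=="top" else np.zeros(2)
    for nm,m,pt,z in(("brass",cv2.inRange(h,(12,110,80),(35,255,255)),G+82*ex,13),("gasket",((c["image"].max(2)<60)*255).astype(np.uint8),G+173*ex,18)):
        u,v=proj(c,[[*(pt-off),z]])[0].astype(int); w=17 if n=="top" else 24
        k=np.zeros_like(m); k[v-w:v+w,u-w:u+w]=m[v-w:v+w,u-w:u+w]
        ct,_=cv2.findContours(k,cv2.RETR_EXTERNAL,cv2.CHAIN_APPROX_NONE)
        if ct:
            W=ray(c,max(ct,key=cv2.contourArea)[:,0],z)[:,:2].astype(np.float32); q,rr=cv2.minEnclosingCircle(W); d=np.array(q)+off-pt
            print(n,nm,"px",u,v,"along",round(d@ex,1),"across",round(d@[-ex[1],ex[0]],1),"r",round(rr,1))
    if n=="top":
        from meas import rect
        im=rect(c,5,400,580,50,300,2); S=cv2.GaussianBlur(cv2.cvtColor(im,cv2.COLOR_RGB2HSV)[:,:,1].astype(float),(5,5),0)
        print("sat between lips along y 50..298:",[(300-i//2,int(S[int((580-480)*2),i])) for i in range(4,500,24)])
        for y in(62,66,70,74): print(y,S[:,int((300-y)*2)][::20].astype(int))
        print("rear edge",[(x,(lambda g:300-(260+np.argmax(g[260:440]))/2)(np.abs(np.diff(S[int((580-x)*2)])))) for x in(435,440,444,520,525,530)])
E
```

```text
top brass px 262 228 along -4.5 across 0.8 r 37.3
top gasket px 233 226 along -3.2 across 0.2 r 38.1
sat between lips along y 50..298: [(298, 14), (286, 8), (274, 8), (262, 8), (250, 8), (238, 5), (226, 5), (214, 3), (202, 8), (190, 22), (178, 165), (166, 8), (154, 4), (142, 4), (130, 2), (118, 165), (106, 5), (94, 4), (82, 4), (70, 6), (58, 25)]
62 [122 118 122 125 123 119 120  83   9  12  12  10   9   9 124 122 122 121]
66 [120 116 123 125 126 120 121  70  10  10  11   9   8  21 119 122 121 122]
70 [124 119 122 118 122 124 121  10  10  11   6   7   9  23 121 120 120 120]
74 [122 128 121 116 119 121 121   4   5   5   5   6   6  18 123 120 122 120]
rear edge [(435, np.float64(105.0)), (440, np.float64(103.5)), (444, np.float64(103.0)), (520, np.float64(100.0)), (525, np.float64(100.0)), (530, np.float64(100.5))]
side brass px 347 265 along -2.1 across 1.0 r 37.9
side gasket px 346 300 along -14.7 across 2.8 r 58.0
```

```bash
python3 - <<'E'
from meas import *
for n,z in(("top",5),("side",11),("wrist",5)):
    c=grab(n); im=rect(c,z,430,550,270,310,1); h=cv2.cvtColor(im,cv2.COLOR_RGB2HSV)
    print(n,"y 305..275 step 2")
    for x in(450,470,490,510,525): print(x,"S",h[550-x,5:36:2,1],"V",h[550-x,5:36:2,2])
c=grab("top"); old=cv2.imread("pics/top0.png")[:,:,::-1]
d=cv2.absdiff(c["image"],old).max(2); 
for nm,(u,v) in dict(nut0=(300,145),nut1=(275,161),nut2=(342,142),prism=(232,162),small=(314,171),mirror=(452,188)).items(): print(nm,(d[v-10:v+10,u-10:u+10]>40).sum())
E
```

```text
top y 305..275 step 2
450 S [13 13 14 13 13 15 10  7  5  7  9  9 11 11 11  9] V [201 202 198 153 122 102 128 143 141 152 163 164 164 163 164 163]
470 S [13 13 15 16 19 15 11  7  8 15 11 10  9  6  9  5] V [137 137 137 130 108 104 113 140 153 153 160 153 116  85  59  51]
490 S [16 17 14 14 14 13  9 10  7  8 10 12 13  5  0  0] V [202 200 195 176 151 118 118 129 139 136 125  83  58  50  49  48]
510 S [16 14 13 13 13 13 12 10 10 10  8  8  9 10  9  6] V [204 200 199 201 156 122 104 126 148 146 153 165 166 151 119  85]
525 S [14 14 14 13 13 15 17 16 12 10 10 11 11  8  6  8] V [202 201 198 190 177 135 106 113 133 155 155 160 167 166 166 166]
side y 305..275 step 2
450 S [13 13 12 10 12 11 11 11 11 11 11 11 11 11 11 11] V [152 153 152 151 175 201 205 202 202 200 200 190 169 163 166 165]
470 S [ 8 16 11 11 11 12 10 15 13 13 11 11 12  3 12  8] V [ 97  93  92  91  90 108 130 139 139 141 135 139 126  79  42  33]
490 S [ 9 14 10 12 12 14 14 12 12 12 15  8 12 13 10 13] V [143 147 147 148 150 150 148 152 152 151 153 153 152 154 151 155]
510 S [13 13 12 12 13 13 11 14 11 10 12 13 12 10  7  5] V [179 
[... 174 characters left out ...]
0 163 184]
wrist y 305..275 step 2
450 S [12 15 18 15 12 10 12 13 12  9 10 10 12 12 12 10] V [ 22 102 102 105 131 148 127 120 128 149 153 154 154 154 155 153]
470 S [15 15 15 15 15 10 12 10 10  5  5 11 10 11  6 12] V [101 102 102 103 122 147 131  77  50  47  48  48  49  46  46  42]
490 S [13 10 15 17  9 11  0  5  5 19  0  0  0 10 20 21] V [100 101 101  90  55  48  47  47  47  41  29  25  25  26  25  24]
510 S [13 13 15 15 13 14 11  5 11 11 11 17  6  7  9  9] V [100 100 101 102  99  89  67  52  48  47  47  45  41  37  29  28]
525 S [13 13 15 18 18 13 10 11 10 12  9 11 11 12  8  9] V [100 100 100 102 101 115 147 141 124 124 139 141 111  82  64  55]
nut0 0
nut1 0
nut2 0
prism 0
small 0
mirror 0
```

No green strip shows between nose and stop, both rings sit in place, and the bystanders are unchanged. Handing in.

```bash
python3 -c "
from h import *
print(job.sign_off())"
```

```text
the job is handed in; nothing more can be done
None
```

I laid the large gasket flat in the tray's nose compartment, slid the loaded tray home against the end stop, and handed the job in; no verdict came back, but the last images showed both rings in their compartments, no gap at the stop and the bystanders unmoved.

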